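# Walk the tube block round to the reader's stop rail

### The job

Walk the heavy aluminium tube block round by pushing its corners, one end at a time, until its plain long side (the one without the dial thermometer) is square to the tube reader's steel stop rail while still clear of it, then push it on the same way until that side lies flush along the rail, with neither end of the block sticking out past the rail. Use the fingers only to push it along the bench: do not lift or tip it, do not push both ends at once, and do not touch the dial thermometer. Leave everything else on the bench where it stands, and take the hand away at the end.

Things in the scene. Friction and masses are not known exactly. Their poses are not given: they have to be found in the camera images.
- block: Heavy aluminium tube block, 0.65 to 1 kg, 140 mm (x) by 92 mm (y) by 40 mm high, dark tube wells and a few white caps on top, loose, on a 2 mm foot pad (80 x 56) under its middle. Origin: centre of its underside; z up. Its +y long side is plain and must meet the rail; the dial sticks out of its -y side. At the start its centre is 14 to 19 cm from the rail and it is turned 0.6 to 1.15 rad counter-clockwise from square.
- end_a: The block's end on its -x side: the outer 60 mm of its length (x from -70 to -10 mm in the block's frame). Pushed squarely near this end, the block slides and turns about a point some 45 mm past its middle, towards the other end; likewise for the other end. Rigidly part of the block; origin and axes are the block's own.
- end_b: The block's other end, on its +x side (x from +10 to +70 mm in the block's frame). Rigidly part of the block; origin and axes are the block's own.
- face_a (a point): Point on the block: -x end of its plain long side, 15 mm above the bench (block frame -70, 46, 15 mm).
- face_b (a point): Point on the block: +x end of its plain long side, 15 mm above the bench (block frame 70, 46, 15 mm).
- dial: Small dial thermometer fixed in the middle of the block's -y side, delicate: 8 mm steel stem 22 mm above the bench, with a round 30 mm dial head (from 7 to 37 mm above the bench). It reaches 43 mm out from that side and is nowhere wider than 15 mm either side of the middle. Rigidly part of the block; origin and axes are the block's own.
- rail: Tube reader with its straight steel stop rail (220 mm long, 30 mm high), fixed. Origin: on the bench, middle of the rail's working face; x along the rail, +y into the rail, away from the block. Its white housing, 50 mm high, starts 57 mm behind the face. Block home: its axes are parallel to the rail's with the same signs and its origin is at rail y = -46 mm.
- vial: Bystander: small amber vial, 24 mm across, 45 mm high, upright; stands near the rail's -x end. Origin: centre of its underside.
- spare: Bystander: small spare aluminium block 50 x 35 x 35 mm. Origin: centre of its underside.
- weight: Bystander: steel balance weight with a knob, 28 mm across, 44 mm high; stands beyond the rail's +x end. Origin: centre of its underside.
- beaker: Bystander: glass beaker 70 mm across, 90 mm high. Origin: centre of its underside.
- reagent: Bystander: glass reagent bottle 70 mm across, 150 mm high. Origin: centre of its underside.
- wash: Bystander: white plastic bottle 60 mm across, 150 mm high. Origin: centre of its underside.
Not all that is in view belongs to the job. What is shaped like the block but purple is not meant.

How it is judged:
On the way:
1. the block's plain side is square to the rail within 0.17 rad, while both ends of that side are still more than 5 mm from the rail (angle between the x axis of block and the x axis of rail, either way round below 0.17 rad and y of each of face_a, face_b in the frame of rail below -0.005 m), for 0.1 s.
At the end, for the whole second after the job is handed in: Both ends of the block's plain side are within 4 mm of the rail's face, the block's centre is within 42 mm of the rail's middle along the rail (so neither end sticks out by more than 2 mm), and the block stands flat on the bench at rest (y of each of face_a, face_b in the frame of rail above -0.004 m and y of block in the frame of rail below -0.04 m and x of block in the frame of rail between -0.042 and 0.042 m and height (world z) of block below 0.005 m and angle between block's own z axis and vertical below 0.05 rad and linear speed of block below 0.01 m/s and angular speed of block below 0.05 rad/s); the robot touches nothing.
It fails at once if the block is lifted (12 mm) or tipped (0.2 rad) (height (world z) of block above 0.012 m or angle between block's own z axis and vertical above 0.2 rad).
It fails at once if the fingers push on both ends of the block at once (more than 1 N on each) (contact force between the fingers and end_a above 1 N and contact force between the fingers and end_b above 1 N).
It fails at once if the dial thermometer is touched (more than 0.5 N) (contact force between anything else and dial above 0.5 N).
It fails at once if a bystander is moved by more than 15 mm (distance of any of vial, spare, weight, beaker, reagent, wash from where it was at the start of the episode above 0.015 m).
It also fails if it takes over 72 s, if anything falls off the work surface, if the arm or the gripper's body presses on something with over 40 N, if the wrist force passes 120 N, or if a joint passes its speed limit or range.

### The arm

A 6-joint arm with a two-finger parallel gripper is mounted at the origin on the work surface. World frame = base frame: x ahead of the robot, y to its left, z up, the work surface at z = 0. Lengths are in m, angles in rad, forces in N, time in s.
With the tool pointing down it reaches from about 0.275 to 0.75 m from the base axis. Payload 10.2 kg.
Tool frame: the origin (TCP) lies midway between the tips of the shut fingers; the grasp point (between the pads) lies 19 mm behind it (env.hold_point_z is the distance from the TCP to the grasp point, in m); x points along the fingers, z is the direction in which the jaws open and shut, and the axes are right-handed (so a half turn about x gives the same grasp; the last joint's range is limited). The gripper opens to 85 mm and grips with 20 to 120 N. Pads are 22 mm wide; open, the fingers measure 114 mm over their backs; the gripper's body (76 mm by 85 mm) begins 54 mm behind the grasp point. The pads swing forward as they close: fully open they stand 13 mm farther back than shut.
Start: joints at [-0.223, 0.313, 1.498, -0, 1.331, -0.223], TCP at [0.525, -0, 0.231] pointing down, gripper open.
Joint ranges: [-2.94, 2.94], [-0.97, 2.17], [0.19, 2.56], [-1.23, 4.37], [0.02, 3.11], [-2.88, 2.88]. Speed limits (rad/s): [2.39, 2.39, 3.01, 3.14, 3.14, 3.14].

### API

Orientations are given as a unit quaternion [x, y, z, w].
In Python, from bench import env, kinematics, monitor, eyes, job gives the robot as it stands. The module is installed in compiled form; this text tells all that it offers. Calls block until the motion is done:
- env.reach(position, orientation): joint-space move of the TCP to a pose.
- env.movel(position, velocity=0.15, frame=None, guard=None): straight line of the TCP; frame=None keeps the orientation; velocity is the mean speed in m/s. With guard (N) it stops when the force on the tool has changed by that much, and returns True; else False.
- env.set_joints(angles): joint-space move.
- env.release() and env.close_gripper(effort=None): open the fingers fully, or close them until they stop; effort is the grip in N (None keeps the last).
- env.hold(seconds).
- kinematics.ik(position, orientation): joint angles nearest the present ones, or None.
- monitor.sense(): the state.
- eyes.grab_frame(name): name is "scene" or "side" or "wrist"; returns a dict with "frame" (480x640x3 uint8, red, green, blue), "mtx" (3x3 intrinsics, pixels), "view" (4x4, takes a point from world to camera coordinates). Camera axes: x right, y down, z forward; pixel columns grow to the right and rows downward; lengths in m; the calibration is good to about 2 mm. A picture is of the moment at which its call begins. There is no depth.
A pose or a line that the arm cannot do raises env.MotionError and nothing moves.
- job.hand_in(): hands the job in, once; it reports no verdict.
The state is a dict: "clock": time; "joints": joint angles; "qvel": joint speeds; "joint_efforts": joint torques, N m; "position": TCP position; "ee_rot": TCP orientation; "contact_force": force on the tool from outside, world axes, zero at the start; "ft_torque": the same for the moment, N m; "finger_gap": opening from 0.0 (shut) to 1.0 (fully open).
Only numpy, scipy, OpenCV 4.12 (cv2) and the standard library are available. Lean on these libraries where they do the work, as an engineer would, in place of code of your own. Each camera call takes 0.05 s, during which the arm holds its last target.

## Working session

There is one attempt and no reset: what is moved stays moved. The work goes in short steps, each a Python script; the robot and the scene stay as the last script left them, time stands still between calls to the robot, and variables do not carry over. Pictures are saved under pics/ and viewed, and the job is handed in when it is done.

```bash
mkdir -p pics; python3 - <<'E'
from bench import env,monitor,eyes
import cv2,numpy as np
for n in ["scene","side","wrist"]:
    f=eyes.grab_frame(n); cv2.imwrite(f"pics/{n}0.png",f["frame"][:,:,::-1]); print(n,f["mtx"].tolist(),np.round(f["view"],4).tolist())
s=monitor.sense();print(s)
E
```

```text
scene [[586.0452691571705, 0.0, 314.26243492126633], [0.0, 586.0452691571705, 231.7001120152699], [0.0, 0.0, 1.0]] [[-0.1306, 0.9914, -0.0122, -0.0195], [0.6744, 0.0799, -0.734, -0.3372], [-0.7267, -0.1041, -0.679, 1.7769], [0.0, 0.0, 0.0, 1.0]]
side [[574.6935521686927, 0.0, 319.21169762518383], [0.0, 574.6935521686927, 244.51568601874243], [0.0, 0.0, 1.0]] [[-0.9385, -0.3452, 0.0123, 0.528], [-0.2421, 0.6321, -0.7361, 0.1132], [0.2463, -0.6938, -0.6767, 1.6281], [0.0, 0.0, 0.0, 1.0]]
wrist [[385.01326009646607, 0.0, 328.9120162826268], [0.0, 385.01326009646607, 239.6933681244187], [0.0, 0.0, 1.0]] [[1.0, -0.0002, -0.0019, -0.5243], [0.0005, -0.9481, 0.3181, -0.0427], [-0.0019, -0.3181, -0.9481, 0.3809], [0.0, 0.0, 0.0, 1.0]]
{'clock': 0.15, 'joints': array([-2.23415680e-01,  3.13287631e-01,  1.49821798e+00, -9.86463929e-06,
        1.33097490e+00, -2.23417455e-01]), 'qvel': array([ 6.55484910e-04, -2.58987974e-03, -1.17086864e-03, -1.39495775e-03,
       -3.94546649e-04,  2.82338833e-05]), 'joint_efforts': array([ 1.79854873e-03, -4.12368500e+01, -2.59796566e+01, -1.57318855e-04,
        3.17765021e-03, -3.62555340e-05]), 'position': array([5.24826959e-01, 1.64097440e-05, 2.30900639e-01]), 'ee_rot': array([6.47890137e-05, 7.07413566e-01, 6.77037797e-05, 7.06799857e-01]), 'contact_force': array([-0.43140336,  0.95994676, -0.10365011]), 'ft_torque': array([-0.03085547,  0.06726144, -0.03446921]), 'finger_gap': 0.9977402218417907}
```

View pics/scene0.png

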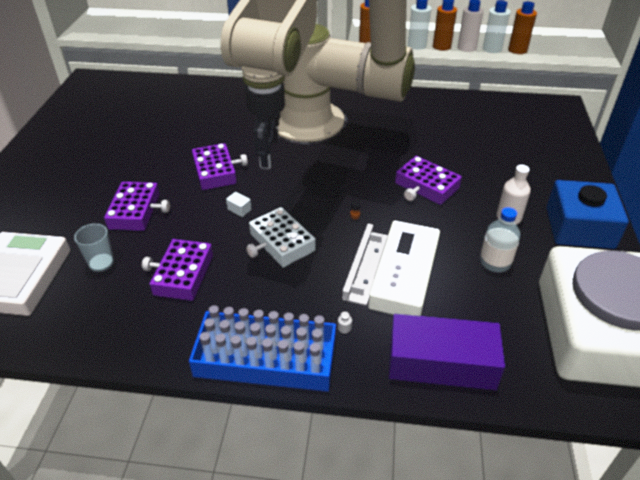

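View pics/side0.png

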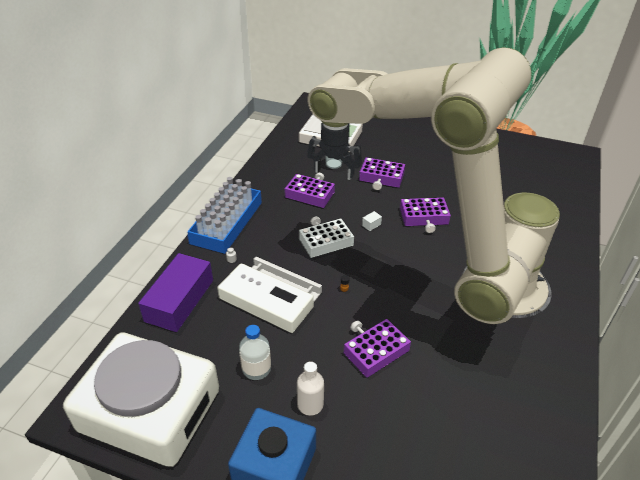

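View pics/wrist0.png

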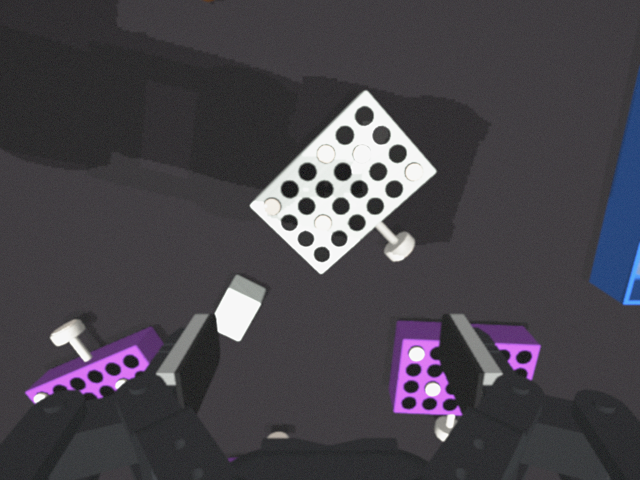

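```bash
cat > h.py <<'E'
import numpy as np,cv2
def back(f,u,v,z):
    R=f["view"][:3,:3];t=f["view"][:3,3];C=-R.T@t
    d=R.T@np.linalg.solve(f["mtx"],np.array([u,v,1.]));return C+d*(z-C[2])/d[2]
def proj(f,p):
    p=np.atleast_2d(p);c=p@f["view"][:3,:3].T+f["view"][:3,3];q=c@f["mtx"].T;return q[:,:2]/q[:,2:]
E
python3 - <<'E'
from bench import eyes
from h import *
f=eyes.grab_frame("wrist")
P=[back(f,u,v,0.041) for u,v in [(366,91),(436,171),(321,272),(250,207)]]
print(np.round(P,4)); 
for i in range(4): print(np.linalg.norm(P[i]-P[(i+1)%4]))
for n,(x,y,w,h) in {"scene":(320,180,140,150),"side":(200,240,150,110)}.items():
    g=eyes.grab_frame(n); c=g["frame"][y:y+h,x:x+w,::-1]; c=cv2.resize(c,None,fx=5,fy=5,interpolation=cv2.INTER_CUBIC)
    c=cv2.convertScaleAbs(c,alpha=1.3); cv2.imwrite(f"pics/{n}_rail.png",c)
def at(n,u,v,z): return np.round(back(eyes.grab_frame(n),u,v,z),3)
print("vial",at("scene",355,218,0),at("side",344,291,0)); print("spare",at("scene",240,213,0)); print("weight",at("scene",345,330,0),at("side",231,260,0))
print("beaker",at("scene",98,270,0)); print("reag",at("scene",498,268,0)); print("purples",[at("scene",*p,.04) for p in [(215,163),(132,203),(183,265),(430,180)]])
E
```

```text
[[ 5.544e-01  9.550e-02  4.100e-02]
 [ 6.166e-01  3.130e-02  4.100e-02]
 [ 5.171e-01 -6.300e-02  4.100e-02]
 [ 4.545e-01 -5.000e-04  4.100e-02]]
0.08937284810852164
0.13709911417655513
0.08843456368000334
0.13858263386559963
vial [0.429 0.178 0.   ] [0.42  0.187 0.   ]
spare [ 0.444 -0.109  0.   ]
weight [0.775 0.185 0.   ] [0.77  0.188 0.   ]
beaker [ 0.674 -0.385  0.   ]
reag [0.561 0.51  0.   ]
purples [array([ 0.298, -0.206,  0.04 ]), array([ 0.483, -0.367,  0.04 ]), array([ 0.673, -0.18 ,  0.04 ]), array([0.306, 0.357, 0.04 ])]
```

```bash
ls pics
```

```text
scene0.png
scene_rail.png
side0.png
side_rail.png
wrist0.png
```

View pics/scene_rail.png

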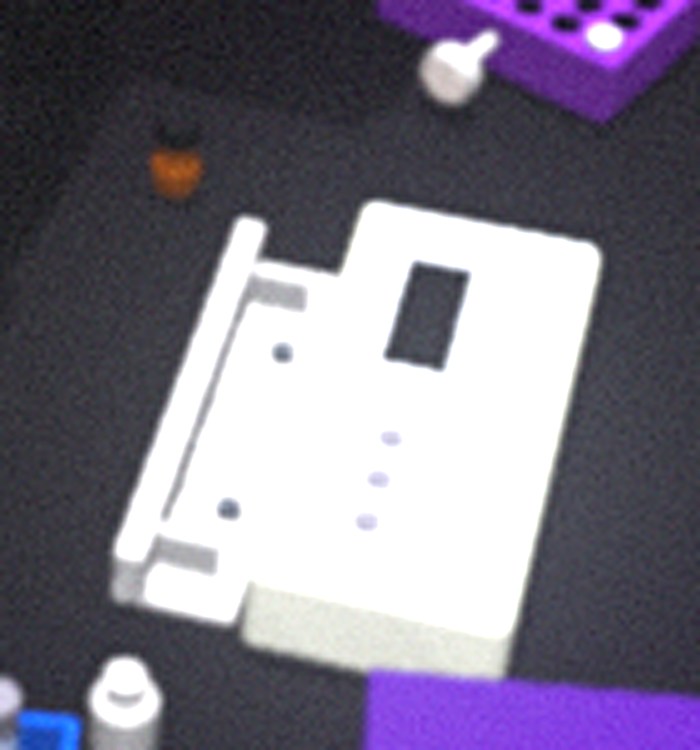

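View pics/side_rail.png

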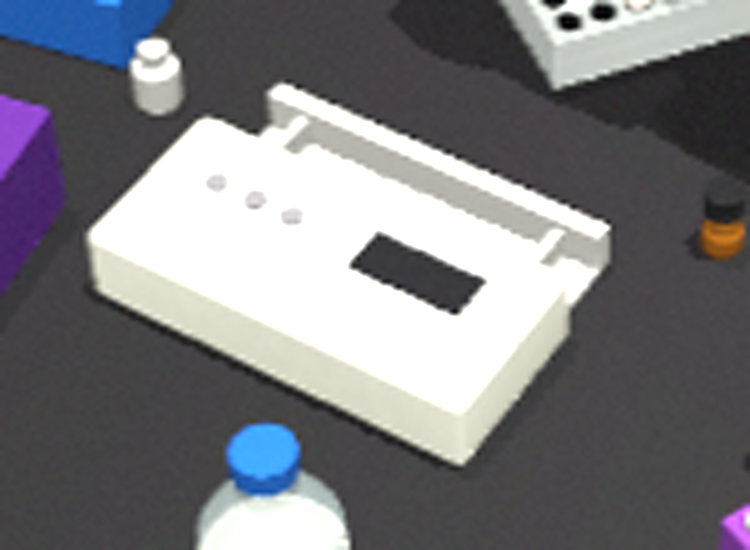

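```bash
python3 - <<'E'
from bench import eyes
from h import *
def at(n,u,v,z): return back(eyes.grab_frame(n),u,v,z)
for n,(p,q) in {"scene":((368,223.2),(343,289.6)),"side":((322,285),(256.6,256.6))}.items():
    a=at(n,*p,.03);b=at(n,*q,.03);print(n,np.round([a,b],4),np.linalg.norm(a-b),np.arctan2(b[1]-a[1],b[0]-a[0]),(a+b)/2)
for n,(x,y,w,h) in {"scene":(230,180,110,100),"side":(280,190,110,90)}.items():
    g=eyes.grab_frame(n); c=g["frame"][y:y+h,x:x+w,::-1]; c=cv2.resize(c,None,fx=6,fy=6,interpolation=cv2.INTER_CUBIC)
    cv2.imwrite(f"pics/{n}_blk.png",c)
E
```

```text
scene [[0.4778 0.2113 0.03  ]
 [0.6932 0.1724 0.03  ]] 0.21881515259978027 -0.17854193606209678 [0.58548345 0.1918641  0.03      ]
side [[0.4762 0.214  0.03  ]
 [0.6908 0.1755 0.03  ]] 0.21797924111877498 -0.17726793867619092 [0.583506  0.1947336 0.03     ]
```

```bash
python3 - <<'E'
from bench import eyes
from h import *
# check block pose by projecting in 3 views
c=np.array([.5356,.0158]);th=0.766
x=np.array([np.cos(th),np.sin(th)]);y=np.array([-x[1],x[0]])
pts=np.array([[*(c+sx*.07*x+sy*.046*y),z] for z in(.042,.002) for sx,sy in((1,1),(1,-1),(-1,-1),(-1,1))])
ims=[]
for n in("scene","side"):
    g=eyes.grab_frame(n);im=cv2.resize(g["frame"][:,:,::-1],None,fx=4,fy=4,interpolation=cv2.INTER_CUBIC);q=proj(g,pts)*4+1.5
    for k in(0,4): cv2.polylines(im,[q[k:k+4].astype(int)],True,(0,0,255) if k==0 else (0,255,0),1)
    m=q.mean(0).astype(int);ims.append(im[m[1]-200:m[1]+200,m[0]-200:m[0]+200])
cv2.imwrite("pics/chk.png",np.hstack(ims))
E
```

```text
(no output)
```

View pics/chk.png

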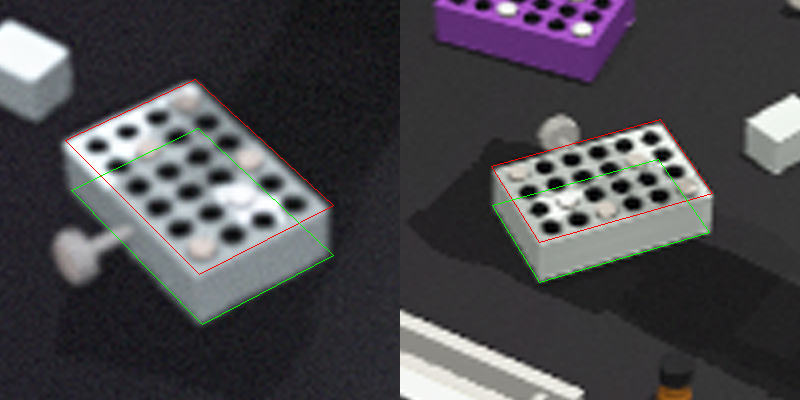

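```bash
cat >> h.py <<'E'
from bench import env,monitor,eyes,kinematics
from scipy.spatial.transform import Rotation as Ro
from scipy.optimize import least_squares
RM=np.array([.5845,.1932]);RT=-.178
Q0=Ro.from_quat([0,.70710678,0,.70710678])
def quat(yaw): return (Ro.from_euler('z',yaw)*Q0).as_quat()
def rot(t): return np.array([[np.cos(t),-np.sin(t)],[np.sin(t),np.cos(t)]])
# block pose b=(x,y,th) world
def w2r(b): return (*(rot(-RT)@(np.array(b[:2])-RM)),b[2]-RT)
def bp(b,p): return np.array(b[:2])+rot(b[2])@np.array(p)
HF=.011; ZP=.014
def push_path(b,end,dth,cor=.045,px=.052,n=5,over=0.0):
    """end 'a': rotate by dth<0 ; 'b': dth>0. yields finger poses (x,y,yaw), predicted final b"""
    s=-1 if end=='a' else 1
    C=bp(b,(-s*cor,0)); out=[]
    for k in range(1,n+1):
        th=b[2]+dth*k/n; c=C+rot(th)@np.array([s*cor,0]); bb=(*c,th)
        out.append((*bp(bb,(s*px,-.046-HF+over)),th))
    return out,bb
def push(b,end,dth,px=.052,v=.06,gap=.012,n=5,retreat=.03,cor=.045,up=.13,over=0.0):
    s=-1 if end=='a' else 1
    path,bb=push_path(b,end,dth,cor,px,n,over)
    st=bp(b,(s*px,-.046-HF-gap)); q=quat(b[2])
    p=monitor.sense()["position"]
    env.reach([*st,.08],q) if p[2]>.07 else None
    env.movel([*st,ZP],.15,frame=q)
    fm=0
    for x,y,t in path:
        env.movel([x,y,ZP],v,frame=quat(t)); S=monitor.sense();fm=max(fm,np.linalg.norm(S["contact_force"][:2]))
    e=bp((*path[-1][:2],path[-1][2]),(0,-retreat))
    env.movel([*e,ZP],.15); env.movel([*e,up],.25)
    print("maxF",fm,"t",monitor.sense()["clock"],"pred rail",np.round(w2r(bb),4)); return bb
def box(b,z=(.042,.002)): return np.array([[*bp(b,(sx*.07,sy*.046)),zz] for zz in z for sx,sy in((1,1),(1,-1),(-1,-1),(-1,1))])
def look(b,name,tag):
    """overlay predicted; crop 4x centred"""
    g={n:eyes.grab_frame(n) for n in("scene","side")};ims=[]
    import pickle;pickle.dump((g,b),open("last.pkl","wb"))
    for n in g:
        q=proj(g[n],box(b));m=np.round(q.mean(0)).astype(int);o=m-50
        c=cv2.resize(g[n]["frame"][o[1]:o[1]+100,o[0]:o[0]+100,::-1],(400,400),interpolation=cv2.INTER_CUBIC)
        ims.append(c)
    cv2.imwrite(f"pics/{tag}.png",np.hstack(ims))
E
python3 - <<'E'
from h import *
b=(.5356,.0158,.766)
print(np.round(w2r(b),4))
env.close_gripper(20)
p,bb=push_path(b,'a',-.4); print(np.round(p,3),w2r(bb))
bb=push(b,'a',-.4)
look(bb,"","l1")
E
```

```text
[-0.0167 -0.1833  0.944 ]
[[ 0.529 -0.059  0.686]
 [ 0.521 -0.055  0.606]
 [ 0.513 -0.051  0.526]
 [ 0.505 -0.046  0.446]
 [ 0.498 -0.041  0.366]] (np.float64(-0.028825803063883992), np.float64(-0.17009968679323656), 0.544)
maxF 0.930439404011732 t 6.1167 pred rail [-0.0288 -0.1701  0.544 ]
```

View pics/l1.png

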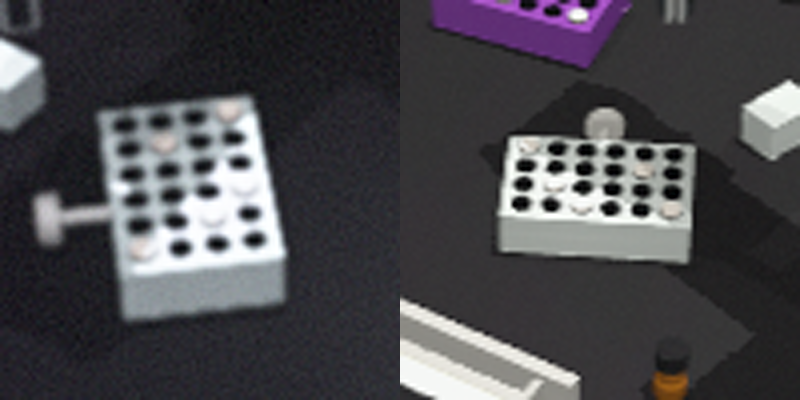

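```bash
cat >> h.py <<'E'
def fit(scene,side):
    """clicks in crop px (800-wide picture) for (+,+),(+,-),(-,-),(-,+); None to skip"""
    import pickle;g,b=pickle.load(open("last.pkl","rb"))
    obs=[]
    for n,cl,off in(("scene",scene,0),("side",side,400)):
        m=np.round(proj(g[n],box(b)).mean(0)).astype(int)-50
        for i,c in enumerate(cl or []):
            if c is not None: obs.append((n,i,np.array([(c[0]-off-1.5)/4+m[0],(c[1]-1.5)/4+m[1]])))
    def res(x):
        P=box(x)
        return np.concatenate([proj(g[n],P[i])[0]-o for n,i,o in obs])
    r=least_squares(res,b,loss='soft_l1');d=res(r.x).reshape(-1,2)
    print("world",np.round(r.x,4).tolist(),"rail",np.round(w2r(r.x),4),"res px",np.round(d,1).tolist());return r.x
E
python3 - <<'E'
from h import *
fit([(285,250),(122,272),(98,113),(253,98)],[(501,223),(510,136),(695,147),(692,235)])
E
```

```text
world [0.5305, 0.0272, 0.2863] rail [-0.0238 -0.1729  0.4643] res px [[0.7, 0.5], [0.6, -0.2], [0.7, -0.9], [-0.1, -1.3], [-0.3, -2.4], [0.1, -1.1], [-0.1, -1.4], [-0.2, -2.8]]
```

```bash
python3 - <<'E'
from h import *
b=fit([(285,250),(122,272),(98,113),(253,98)],[(501,213),(510,136),(695,147),(692,225)])
import pickle;g,_=pickle.load(open("last.pkl","rb"))
pickle.dump((g,_),open("last.pkl","wb"))
ims=[]
for n in g:
    q=proj(g[n],box(b));o=np.round(proj(g[n],box(_)).mean(0)).astype(int)-50
    c=cv2.resize(g[n]["frame"][o[1]:o[1]+100,o[0]:o[0]+100,::-1],(400,400),interpolation=cv2.INTER_CUBIC)
    q=((q-o)*4+1.5).round().astype(int)
    for k in(0,4): cv2.polylines(c,[q[k:k+4]],True,(0,0,255) if k==0 else (0,255,0),1)
    ims.append(c)
cv2.imwrite("pics/l1o.png",np.hstack(ims))
E
```

```text
world [0.5308, 0.0267, 0.2849] rail [-0.0234 -0.1734  0.4629] res px [[0.4, 0.6], [0.3, -0.1], [0.5, -0.9], [-0.2, -1.3], [-0.3, -0.1], [0.1, -1.2], [-0.1, -1.5], [-0.2, -0.5]]
```

View pics/l1o.png

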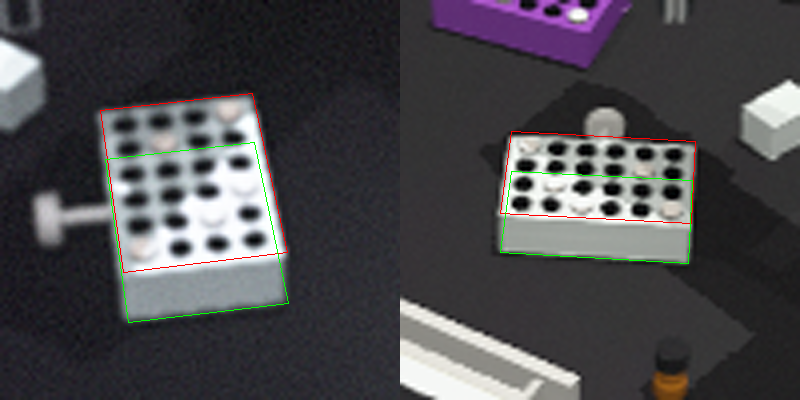

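```bash
python3 - <<'E'
from h import *
b=(.5308,.0267,.2849)
bb=push(b,'a',-.55,px=.045,cor=.038,up=.08,gap=.008)
look(bb,"","l2")
E
```

```text
maxF 1.074533453020254 t 9.7 pred rail [-0.0272 -0.1531 -0.0871]
```

View pics/l2.png

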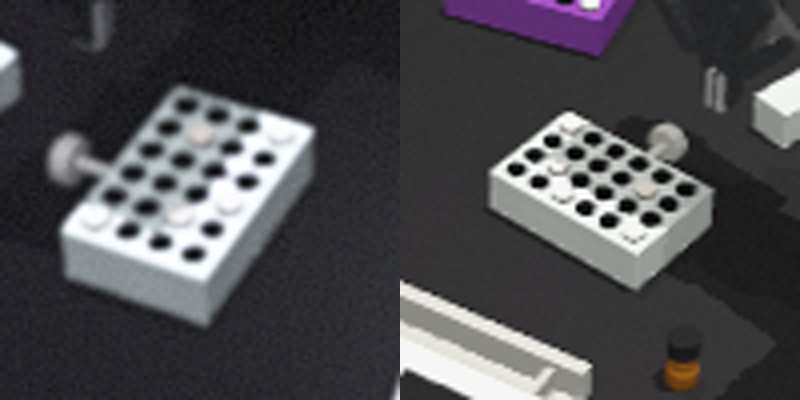

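```bash
python3 - <<'E'
from h import *
fit([(208,277),(63,228),(183,86),(316,129)],[(490,172),(567,111),(713,189),(639,247)])
E
```

```text
world [0.5331, 0.0433, -0.3303] rail [-0.024  -0.1566 -0.1523] res px [[0.1, 0.0], [0.3, -0.2], [-0.6, -0.8], [0.5, -0.7], [-0.5, -0.8], [-0.1, -0.9], [0.1, -0.7], [-0.7, 1.4]]
```

```bash
sed -i 's/^HF=.011/HF=.015/' h.py; python3 - <<'E'
from h import *
b=(.5331,.0433,-.3303)
bb=push(b,'a',-.4,px=.042,cor=.03,up=.08,gap=.006,n=4,v=.08)
bb=push(bb,'b',.6,px=.042,cor=.03,up=.08,gap=.012,n=4,v=.08)
look(bb,"","l3")
E
```

```text
maxF 1.43207236308501 t 12.5417 pred rail [-0.0199 -0.1454 -0.5523]
maxF 1.065368072171542 t 15.7667 pred rail [-0.0155 -0.1283  0.0477]
```

View pics/l3.png

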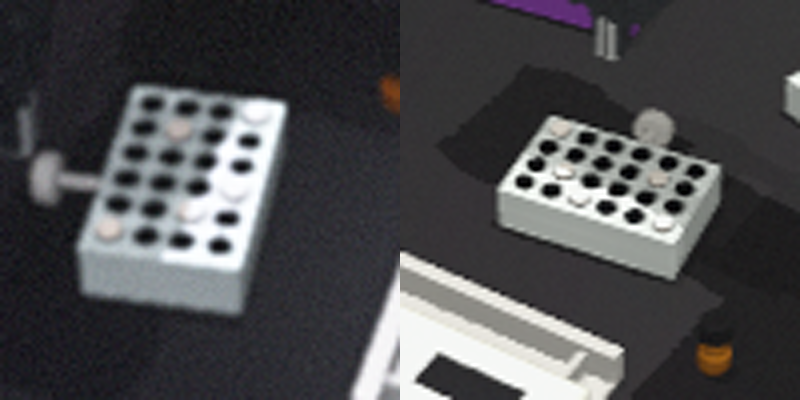

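```bash
python3 - <<'E'
from h import *
fit([(243,268),(80,249),(134,87),(287,103)],[(498,194),(547,114),(720,164),(678,238)])
E
```

```text
world [0.5448, 0.0622, -0.0445] rail [-0.0159 -0.136   0.1335] res px [[0.5, -0.3], [0.5, -0.4], [-0.0, -0.6], [-0.3, -0.5], [-0.5, -1.8], [0.0, -0.7], [-0.0, -0.8], [-1.0, 0.4]]
```

```bash
python3 - <<'E'
from h import *
b=(.5448,.0622,-.0445)
bb=push(b,'a',-.65,px=.041,cor=.03,up=.08,gap=.008,n=2,v=.06)
look(bb,"","l4")
E
```

```text
maxF 0.8637699106398742 t 19.0667 pred rail [-0.0122 -0.1172 -0.5165]
```

View pics/l4.png

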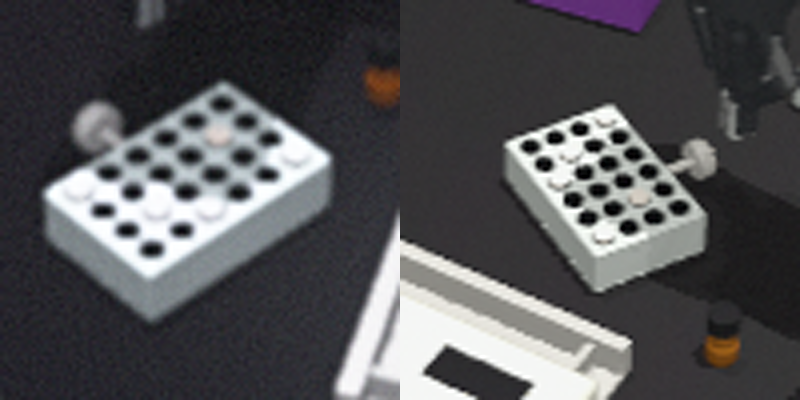

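```bash
python3 - <<'E'
from h import *
b=fit([(152,277),(44,192),(223,81),(331,156)],[(504,146),(612,103),(706,212),(600,254)])
bb=push(b,'b',.75,px=.038,cor=.03,up=.08,gap=.010,n=3,v=.06)
look(bb,"","l5")
E
```

```text
world [0.5507, 0.0739, -0.6856] rail [-0.0121 -0.1234 -0.5076] res px [[0.1, -0.5], [0.1, -0.2], [0.2, -0.5], [0.6, -0.5], [-0.3, -1.7], [-0.6, -0.9], [0.4, -0.7], [-0.7, -0.1]]
maxF 1.5846548970255692 t 22.7 pred rail [-0.0092 -0.1017  0.2424]
```

View pics/l5.png

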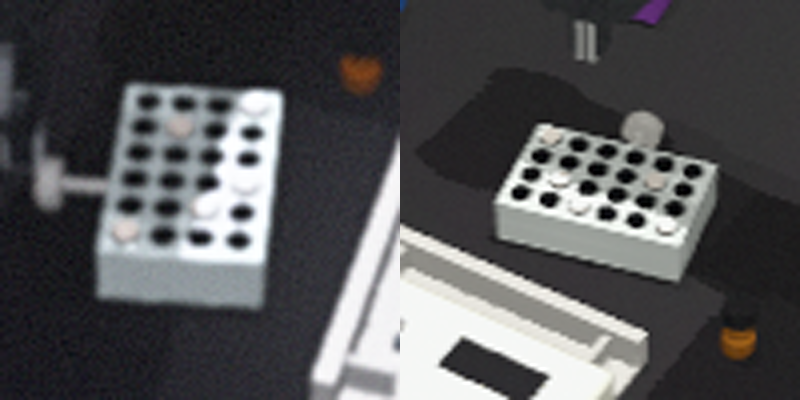

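```bash
python3 - <<'E'
from h import *
b=fit([(266,261),(97,252),(126,83),(284,94)],[(497,204),(540,123),(718,164),(685,241)])
bb=push(b,'a',-.75,px=.038,cor=.025,up=.08,gap=.010,n=3,v=.06)
look(bb,"","l6")
E
```

```text
world [0.5538, 0.0906, 0.0419] rail [-0.012  -0.1064  0.2199] res px [[0.1, -0.6], [0.6, -0.7], [0.4, -0.3], [-0.4, -1.1], [-0.5, -1.2], [-0.5, -0.9], [-0.1, -1.2], [-1.0, 0.3]]
maxF 0.9750294794289747 t 26.275 pred rail [-0.0092 -0.0883 -0.5301]
```

View pics/l6.png

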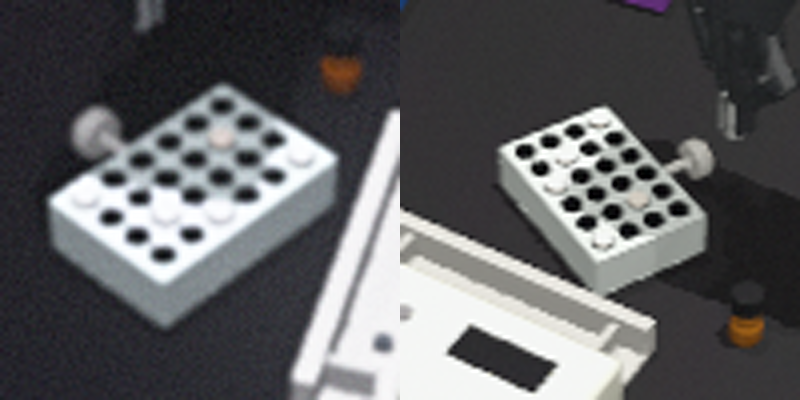

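```bash
python3 - <<'E'
from h import *
b=fit([(166,283),(50,202),(222,82),(337,156)],[(499,150),(603,105),(706,213),(604,258)])
bb=push(b,'b',.72,px=.036,cor=.025,up=.08,gap=.010,n=3,v=.06)
look(bb,"","l7")
E
```

```text
world [0.5605, 0.1039, -0.6407] rail [-0.0078 -0.0921 -0.4627] res px [[0.4, -0.4], [0.1, -0.5], [-0.0, -0.3], [0.4, -0.6], [-0.6, -1.4], [-0.1, -1.1], [0.3, -0.9], [-1.5, 0.1]]
maxF 0.7500978804604322 t 29.7833 pred rail [-0.006  -0.0746  0.2573]
```

View pics/l7.png

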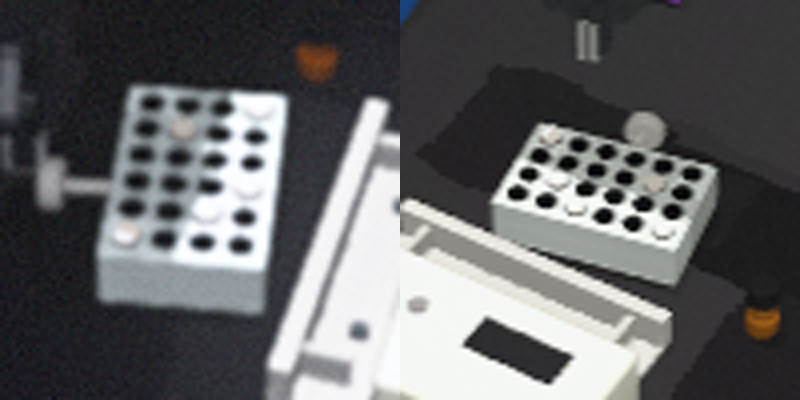

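```bash
python3 - <<'E'
from h import *
b=fit([(266,264),(98,255),(128,84),(289,95)],[(494,203),(538,123),(719,166),(681,243)])
bb=push(b,'a',-.5,px=.036,cor=.025,up=.08,gap=.010,n=2,v=.06)
look(bb,"","l8")
E
```

```text
world [0.5629, 0.118, 0.0236] rail [-0.0079 -0.0779  0.2016] res px [[0.5, -0.1], [0.5, -0.7], [0.4, -0.3], [-0.9, -0.6], [-0.5, -0.9], [0.1, -1.2], [-0.2, -1.2], [-0.8, 0.7]]
maxF 0.8885098152156803 t 32.8167 pred rail [-0.0073 -0.0655 -0.2984]
```

View pics/l8.png

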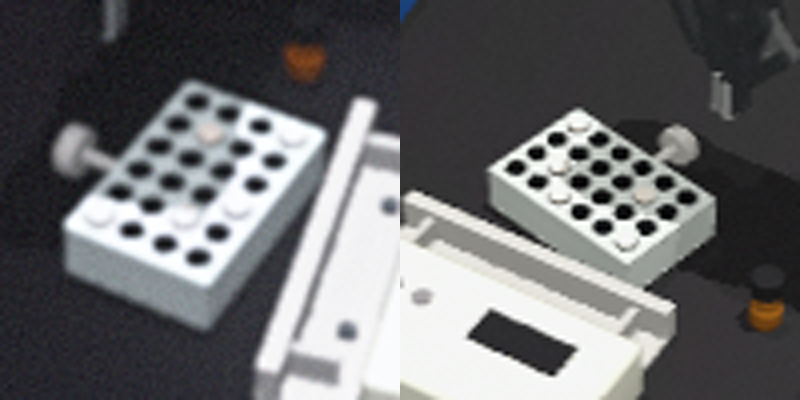

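```bash
python3 - <<'E'
from h import *
b=fit([(209,281),(65,223),(192,80),(327,129)],[(491,172),(577,108),(716,200),(635,255)])
bb=push(b,'b',.42,px=.036,cor=.025,up=.08,gap=.010,n=2,v=.05)
look(bb,"","l9")
E
```

```text
world [0.5654, 0.1273, -0.3954] rail [-0.0072 -0.0682 -0.2174] res px [[0.6, 0.0], [0.2, -0.3], [-0.6, -1.0], [0.4, -0.3], [-0.7, -1.7], [0.2, -1.0], [0.4, -1.5], [-1.5, 1.4]]
maxF 0.724437093328241 t 35.8833 pred rail [-0.0071 -0.0578  0.2026]
```

View pics/l9.png

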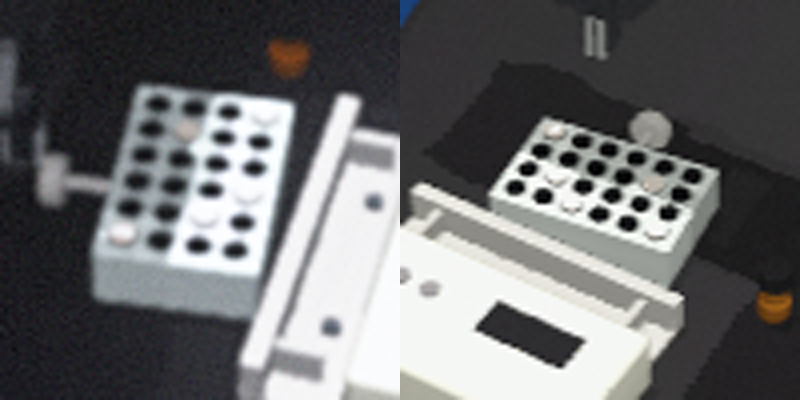

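```bash
sed -i 's/over=0.0):$/over=0.0,guard=None):/; s/env.movel(\[x,y,ZP\],v,frame=quat(t)); S/hit=env.movel([x,y,ZP],v,frame=quat(t),guard=guard); S/; s/fm=max(fm,np.linalg.norm(S\["contact_force"\]\[:2\]))/&\n        if hit: print("HIT",S["position"],S["contact_force"]); break/' h.py
sed -i 's/    e=bp((\*path\[-1\]\[:2\],path\[-1\]\[2\]),(0,-retreat))/    S=monitor.sense(); e=bp((*S["position"][:2],path[-1][2]),(0,-retreat))/' h.py; sed -n 27,48p h.py
python3 - <<'E'
from h import *
b=fit([(260,266),(93,247),(138,85),(295,103)],[(492,197),(545,117),(719,167),(677,243)])
bb=push(b,'a',-.3,px=.036,cor=.025,up=.08,gap=.010,n=1,v=.04,guard=15)
look(bb,"","l10")
E
```

```text
s=-1 if end=='a' else 1
    path,bb=push_path(b,end,dth,cor,px,n,over)
    st=bp(b,(s*px,-.046-HF-gap)); q=quat(b[2])
    p=monitor.sense()["position"]
    env.reach([*st,.08],q) if p[2]>.07 else None
    env.movel([*st,ZP],.15,frame=q)
    fm=0
    for x,y,t in path:
        hit=env.movel([x,y,ZP],v,frame=quat(t),guard=guard); S=monitor.sense();fm=max(fm,np.linalg.norm(S["contact_force"][:2]))
        if hit: print("HIT",S["position"],S["contact_force"]); break
    S=monitor.sense(); e=bp((*S["position"][:2],path[-1][2]),(0,-retreat))
    env.movel([*e,ZP],.15); env.movel([*e,up],.25)
    print("maxF",fm,"t",monitor.sense()["clock"],"pred rail",np.round(w2r(bb),4)); return bb
def box(b,z=(.042,.002)): return np.array([[*bp(b,(sx*.07,sy*.046)),zz] for zz in z for sx,sy in((1,1),(1,-1),(-1,-1),(-1,1))])
def look(b,name,tag):
    """overlay predicted; crop 4x centred"""
    g={n:eyes.grab_frame(n) for n in("scene","side")};ims=[]
    import pickle;pickle.dump((g,b),open("last.pkl","wb"))
    for n in g:
        q=proj(g[n],box(b));m=np.round(q.mean(0)).astype(int);o=m-50
        c=cv2.resize(g[n]["frame"][o[1]:o[1]+100,o[0]:o[0]+100,::-1],(400,400),interpolation=cv2.INTER_CUBIC)
        ims.append(c)
world [0.5649, 0.1349, -0.0415] rail [-0.009  -0.0609  0.1365] res px [[0.5, 0.5], [0.4, 0.4], [-0.0, -1.2], [-0.4, -1.5], [-0.3, -1.1], [0.1, -1.0], [0.7, -0.6], [-1.1, 1.3]]
maxF 0.8283815872459408 t 38.775 pred rail [-0.0089 -0.0534 -0.1635]
```

View pics/l10.png

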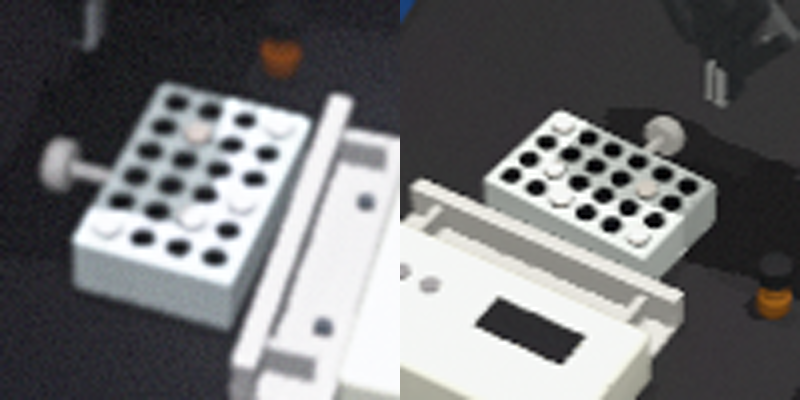

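```bash
python3 - <<'E'
from h import *
b=fit([(233,278),(74,234),(163,83),(310,117)],[(486,180),(562,110),(717,186),(655,250)])
bb=push(b,'b',.22,px=.036,cor=.025,up=.08,gap=.010,n=1,v=.04,guard=15)
look(bb,"","l11")
E
```

```text
world [0.5665, 0.1391, -0.2333] rail [-0.0081 -0.0564 -0.0553] res px [[0.1, -0.0], [0.2, 0.4], [-0.1, -1.5], [0.4, -1.0], [-0.1, -0.9], [-0.3, -1.2], [0.8, -1.7], [-1.8, 1.4]]
maxF 0.5937908337209682 t 41.4917 pred rail [-0.0084 -0.051   0.1647]
```

View pics/l11.png

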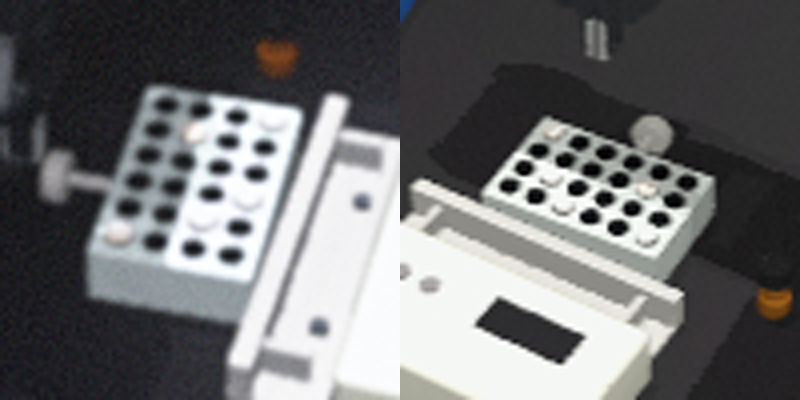

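```bash
python3 - <<'E'
from h import *
b=fit([(247,272),(87,245),(147,85),(302,109)],[(484,190),(545,116),(714,175),(660,246)])
bb=push(b,'a',-.25,px=.036,cor=.025,up=.08,gap=.010,n=1,v=.04,guard=12)
look(bb,"","l12")
E
```

```text
world [0.5673, 0.1418, -0.1183] rail [-0.0078 -0.0536  0.0597] res px [[1.1, 0.9], [-0.1, 0.5], [0.0, -0.9], [-0.3, -0.8], [-0.3, -0.5], [0.3, -1.2], [0.7, -0.7], [-0.5, 1.9]]
HIT [0.51403551 0.10122843 0.01478004] [ 0.29098596 -4.25413729  2.43926358]
maxF 4.264077494852738 t 44.0583 pred rail [-0.0074 -0.0474 -0.1903]
```

View pics/l12.png

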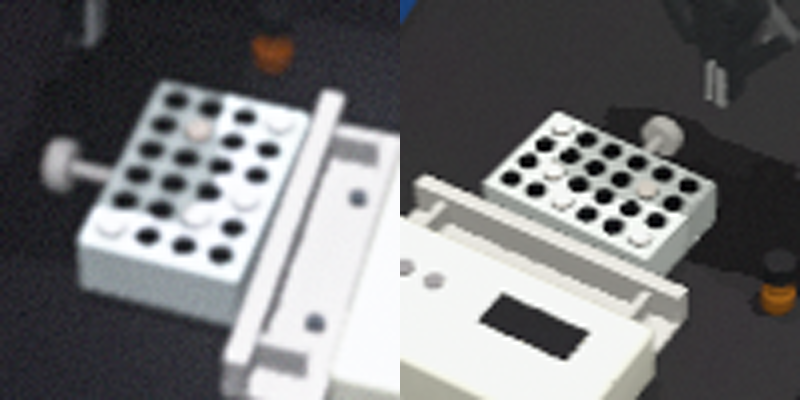

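```bash
python3 - <<'E'
from h import *
b=fit([(237,275),(80,236),(162,82),(307,115)],[(485,180),(560,111),(716,184),(658,250)])
bb=push(b,'b',.25,px=.045,cor=.06,up=.08,gap=.010,n=1,v=.04,guard=12)
look(bb,"","l13")
E
```

```text
world [0.5679, 0.1446, -0.2109] rail [-0.0077 -0.0508 -0.0329] res px [[0.5, 0.2], [-0.4, 0.1], [-0.4, -1.6], [1.0, -1.3], [-0.1, -0.3], [-0.5, -1.2], [0.9, -1.5], [-2.0, 1.4]]
HIT [0.60878817 0.08498395 0.01413019] [-0.98562522 -4.92162606  3.83118382]
maxF 5.01934857989943 t 46.625 pred rail [-0.0091 -0.0359  0.2171]
```

View pics/l13.png

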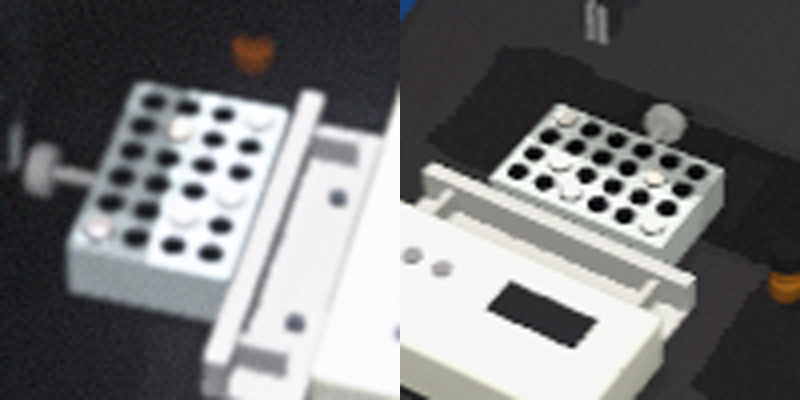

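```bash
python3 - <<'E'
from h import *
b=fit([(219,271),(67,240),(134,81),(287,107)],[(492,180),(556,104),(722,169),(668,237)])
for p in([.514,.1012],[.6088,.0850]): print(np.round(w2r((*p,0))[:2],4))
e=rot(RT)
def tap(px,x0=-.008):
    st=RM+e@np.array([x0+px,-.092-HF-.012]); en=RM+e@np.array([x0+px,-.092-HF+.012]); q=quat(RT)
    env.reach([*st,.08],q); env.movel([*st,ZP],.15)
    h=env.movel([*en,ZP],.03,guard=12); S=monitor.sense(); print(h,np.round(w2r((*S["position"][:2],0))[:2],4),S["contact_force"].round(1))
    env.movel([*st,ZP],.15); env.movel([*st,.08],.25)
tap(-.045); tap(.045); tap(-.045)
print(monitor.sense()["clock"])
# view pose for wrist: reuse start pose shifted
p=RM+e@np.array([-.008,-.15]);print(p)
env.reach([*p,.22],quat(0))
f=eyes.grab_frame("wrist");cv2.imwrite("pics/w1.png",f["frame"][:,:,::-1])
import pickle;pickle.dump(f,open("w1.pkl","wb"))
look(b,"","l14");print(monitor.sense()["clock"])
E
```

```text
world [0.5678, 0.146, -0.1446] rail [-0.008  -0.0494  0.0334] res px [[3.1, 0.8], [0.1, 0.5], [-0.1, -0.8], [-0.0, -0.5], [-0.1, -1.6], [0.6, -1.6], [1.1, -1.8], [-0.9, 1.4]]
[-0.0531 -0.103 ]
[ 0.0431 -0.1022]
True [-0.053  -0.1015] [ 0.3 -3.7  1.6]
True [ 0.037  -0.1015] [ 0.5 -2.2  2.5]
True [-0.053  -0.1015] [-0.4 -3.7  2.2]
53.7667
[0.55006717 0.04698652]
54.5667
```

View pics/w1.png

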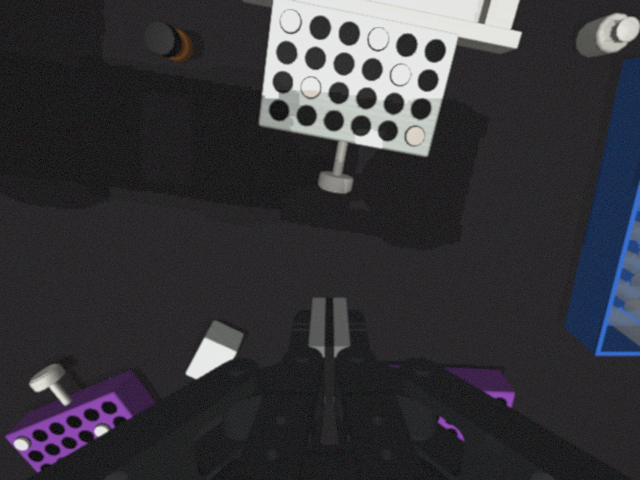

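View pics/l14.png

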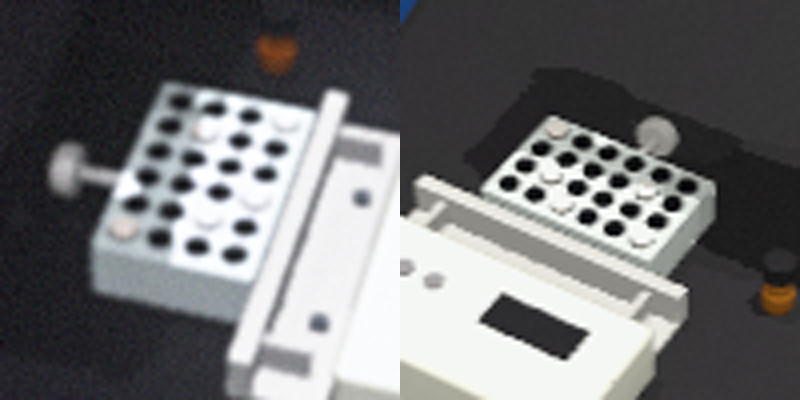

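```bash
python3 - <<'E'
from h import *
import pickle
env.reach([.56,.135,.24],quat(RT))
f=eyes.grab_frame("wrist");cv2.imwrite("pics/w2.png",cv2.resize(f["frame"][:,:,::-1],(800,600),interpolation=cv2.INTER_CUBIC))
pickle.dump(f,open("w2.pkl","wb"));print(monitor.sense()["clock"])
E
```

```text
55.0667
```

View pics/w2.png

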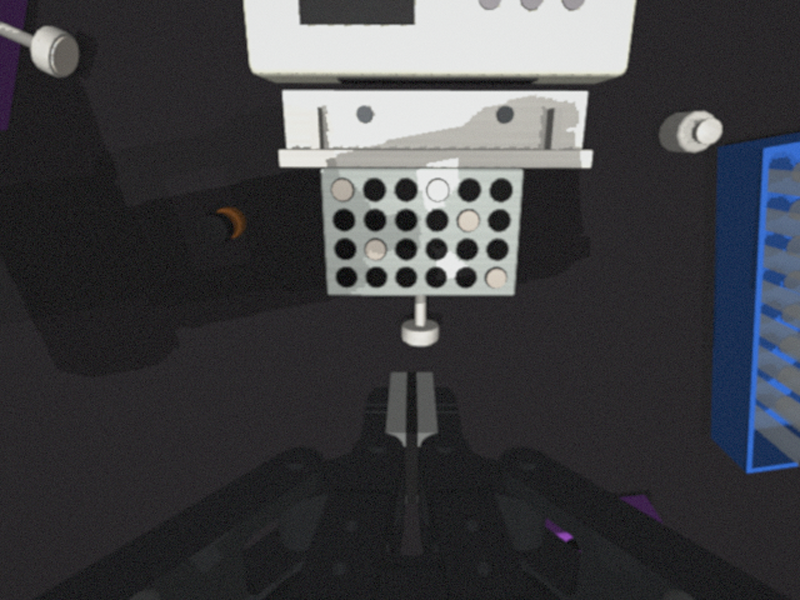

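```bash
python3 - <<'E'
from h import *
import pickle
f=pickle.load(open("w2.pkl","rb"))
im=f["frame"][:,:,::-1]
c=cv2.resize(im[110:250,215:485],None,fx=2.9,fy=2.9,interpolation=cv2.INTER_CUBIC);cv2.imwrite("pics/w2c.png",c)
# top edge profile
G=f["frame"].mean(2)
for u in (262,270,290,310,330,350,370,390,405,412): print(u,G[118:142,u-1:u+2].mean(1).astype(int).tolist())
for x in(-.1,-.07,0,.07,.1):
    r=RM+rot(RT)@np.array([x,0]); 
    print(x,"rail top",proj(f,[*r,.03])[0].round(1),"block top edge if flush",proj(f,[*(RM+rot(RT)@np.array([x,0])),.042])[0].round(1))
E
```

```text
262 [150, 147, 203, 223, 225, 225, 225, 225, 215, 177, 148, 147, 157, 160, 158, 130, 119, 142, 156, 160, 161, 159, 158, 156]
270 [149, 146, 215, 230, 224, 197, 180, 175, 172, 172, 171, 167, 165, 165, 160, 127, 122, 150, 164, 167, 170, 164, 162, 153]
290 [163, 125, 151, 168, 170, 170, 169, 171, 174, 174, 173, 171, 169, 170, 166, 137, 124, 158, 179, 190, 194, 192, 191, 188]
310 [151, 124, 149, 167, 170, 169, 168, 171, 173, 176, 175, 172, 172, 171, 164, 132, 120, 157, 180, 191, 194, 193, 190, 191]
330 [161, 129, 147, 166, 170, 171, 170, 171, 171, 174, 174, 172, 171, 171, 168, 145, 126, 159, 181, 195, 199, 196, 197, 197]
350 [143, 125, 148, 167, 172, 170, 170, 170, 173, 173, 183, 218, 230, 232, 229, 203, 162, 203, 229, 232, 232, 232, 233, 226]
370 [150, 128, 152, 170, 173, 171, 170, 171, 173, 174, 173, 172, 170, 170, 164, 142, 124, 156, 182, 197, 202, 199, 200, 200]
390 [155, 131, 152, 173, 174, 174, 172, 171, 172, 175, 175, 172, 171, 170, 167, 147, 127, 151, 178, 194, 202, 200, 198, 198]
405 [150, 130, 153, 173, 176, 173, 171, 173, 173, 175, 175, 173, 172, 172, 169, 149, 127, 148, 176, 193, 201, 199, 197, 197]
412 [147, 131, 151, 173, 177, 176, 173, 172, 176, 175, 176, 173, 172, 173, 165, 144, 122, 148, 175, 194, 201, 199, 197, 195]
-0.1 rail top [232.3 133.6] block top edge if flush [228.9 134.4]
-0.07 rail top [266.3 133.7] block top edge if flush [264.1 134.5]
0 rail top [345.6 133.8] block top edge if flush [346.1 134.7]
0.07 rail top [424.9 134. ] block top edge if flush [428.2 134.8]
0.1 rail top [458.9 134.1] block top edge if flush [463.4 134.9]
```

View pics/w2c.png

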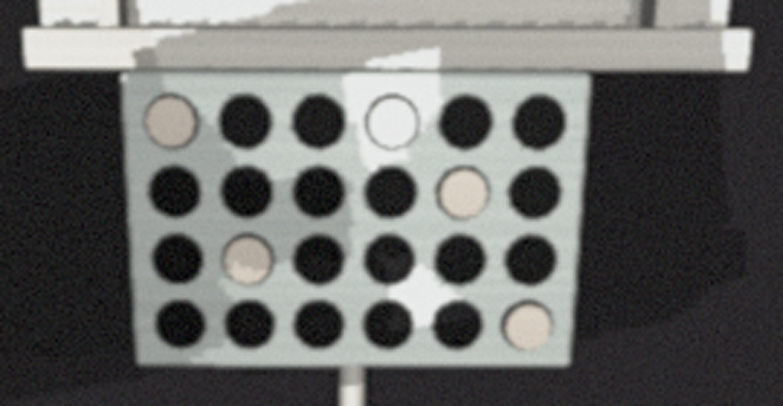

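```bash
python3 -c "
from bench import job
job.hand_in()"
```

```text
the job is handed in; nothing more can be done
```

I walked the block to the rail with alternating one-finger pushes on its two ends. I handed the job in at about 55 s with the hand raised clear; no verdict was reported.

**On the way:** the block sat at -0.15 rad from square while its plain side was still about 10 cm from the rail, which meets the first condition by my measurements.

**Last checks:**
- **Flush:** the final light taps on both ends stopped at the same depth, -101.5 mm in the rail frame. The closing wrist picture shows the plain side parallel to the rail, with a gap of about 1 mm or less along its whole length.
- **Position along the rail:** the block's centre is about 8 mm from the rail's middle, on the -x side, so neither end sticks out.
- **Bystanders:** I did not measure them again at the end. The vial, weight and spare look undisturbed in the last pictures. No push went near any bystander or the dial.

**What disagreed:**
- **Turning point:** the block turned about a point only about 20–27 mm past its middle, not the 45 mm stated. It took more swings than I first planned.
- **Camera fits near the rail:** the last fits were off by up to about 3 mm and 0.03 rad, so I relied on the taps and the wrist view for the final alignment.

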